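Fetch the button thread from its lidded bin

TASK

A button must be sewn on: in the row of three closed bins, open only the one that has a round button fixed on its lid, take out its spool of thread and stand the spool gently upright on the order book. Then shut that lid again, gently and fully home; keep the other bins shut and leave everything else where it is.

Things in the scene. Friction and masses are not known exactly. Their poses are not given: they have to be found in the camera images.
- bin_button: The right bin, one of three equal grey bins in a row (centres 92 mm apart, order drawn anew), all fixed on a low rack: it alone has a round button (black disc, 34 mm, four holes) on its white lid; the others have a buckle frame and a straight bar, also black. Level frame: origin 6 mm above the counter under the bin's middle, +x to the bin's back, y along the row.
- hinge_button (a point): Middle of that lid's hinge line, which runs along y by the bin's rear upper edge (26.5 mm behind and 73 mm above the bin's origin). The rim falls from here to the front at 25 degrees, as the whole bin is tilted 25 degrees to the front. Inside, the bin is 86 mm along the row, 74 mm front to back and 40 mm deep, square to the rim; walls 2 to 3 mm. Axes as the bin's.
- lid_button (a joint): Hinge of that lid, rad: 0 shut on the rim, 1.6 at its stop, where it stands square to the rim and so still leans 23 degrees forward over the bin: a tool coming straight down for the spool meets it. Friction (about 0.1 N m) holds the lid wherever it is left. The lid is 81 mm from hinge to front edge, 5 mm thick, with a hollow hood 46 mm wide in its middle, top 19 mm above the rim.
- handle_button (a point): Grip point of that lid's handle, an upright tab on the hood, 10 mm thick along the row, 16 mm front to back, from 19 to 51 mm above the rim plane. The point is on its mid-plane, 42 mm above the rim plane and 66 mm in front of the hinge; it moves with the lid. Lid's axes: x in the lid toward the hinge, y along the hinge, z outward. The tab can turn between the fingers as the lid swings.
- thread_button (a point): Centre (half-way up) of the white thread spool in that bin: 28 mm in diameter (core 25 mm), 48 mm high, about 35 g, z along its axis. It starts tilted 25 degrees like the bin, on the bin's floor 52 mm in front of the hinge, its top 8 mm above the rim, 29 mm free on either side along the row; a bar 20 mm high along the front wall keeps it in place. The other bins hold the same.
- spool_button: The same spool; origin at the centre of its underside, z along its axis.
- book: The order book: a shut blue notebook lying flat, fixed, 210 mm (x) by 152 mm (y), its cover 11 mm above the counter; origin at the centre of its underside, on the counter.
- lid_buckle (a joint): Hinge of the lid with the buckle frame, rad, 0 closed: leave shut.
- lid_stay (a joint): Hinge of the lid with the straight bar, rad, 0 closed: leave shut.
- mask_tape: Loose roll of masking tape lying on the counter, 104 mm across, 25 mm high; a bystander.
- date_stamp: Loose wooden hand stamp, 88 mm high, standing behind the book; a bystander.

How it is judged:
By the outcome, as a careful person would: the job done as asked, in the order asked, and still so for the second after the job is handed in, with the robot touching nothing.
It also fails if it takes over 72 s, if anything falls off the work surface, if the arm or the gripper's body presses on something with over 40 N, if the wrist force passes 120 N, or if a joint passes its speed limit or range.

ROBOT

A 6-joint arm with a two-finger parallel gripper is mounted at the origin on a cart in front of the work surface, level with it; the furniture and walls round the work are solid. World frame = base frame: x ahead of the robot, y to its left, z up, the work surface at z = 0. Lengths are in m, angles in rad, forces in N, time in s.
With the tool pointing down it reaches from about 0.275 to 1 m from the base axis. Payload 8.4 kg.
Tool frame: the origin (TCP) lies on the centre line of the jaws, within the pads' length; the fingertips stand 17 mm ahead of it and the grasp point (between the pads) lies 2 mm behind it (bot.tcp_to_tips is the z of the fingertips in the tool frame, in m); z points along the fingers, y is the line along which they close (so a half turn about z gives the same grasp; the last joint's range is limited). The gripper opens to 85 mm and grips with 20 to 120 N. Pads are 22 mm wide; open, the fingers measure 114 mm over their backs; the gripper's body (76 mm by 85 mm) begins 54 mm behind the grasp point. The pads swing forward as they close: fully open they stand 13 mm farther back than shut.
Start: joints at [1.3, 0.353, 1.633, -0, 1.155, -0.002], TCP at [0.166, 0.603, 0.248] pointing down, gripper open.
Joint ranges: [-2.63, 2.63], [-0.92, 2.1], [0.06, 2.66], [-1.3, 4.44], [0, 2.69], [-3.02, 3.02]. Speed limits (rad/s): [2.22, 2.22, 2.79, 3.14, 3.14, 3.14].

INTERFACE

Orientations are given as a unit quaternion [x, y, z, w].
In Python, from workcell import bot, hand, kinematics, get_obs, vision, hand_in gives the robot as it stands. The module is installed in compiled form; this text tells all that it offers. Calls block until the motion is done:
- bot.reach(position, orientation): joint-space move of the TCP to a pose.
- bot.servo_line(position, ori=None, velocity=0.15): straight line of the TCP; ori=None keeps the orientation; velocity is the mean speed in m/s.
- bot.goto_joints(angles): joint-space move.
- hand.move_gripper(opening, strength=None): finger opening in m; strength is the grip in N (None keeps the last); returns when the fingers have stopped.
- bot.dwell(seconds).
- kinematics.solve_ik(position, orientation): joint angles nearest the present ones, or None.
- get_obs(): the state.
- vision.read_camera(name): name is "side" or "top"; returns a dict with "frame" (420x560x3 uint8, red, green, blue), "intrinsics" (3x3 intrinsics, pixels), "dist" ([k1, k2, p1, p2, k3] as OpenCV has them; the pictures are not rectified), "view" (4x4, takes a point from world to camera coordinates). Camera axes: x right, y down, z forward; pixel columns grow to the right and rows downward; lengths in m; the calibration is good to about 2 mm. A picture is of the moment at which its call begins. There is no depth.
A pose or a line that the arm cannot do raises bot.IKError and nothing moves.
- hand_in(): hands the job in; it is judged then, once.
The state is a dict: "time_s": time; "joint_pos": joint angles; "joint_vel": joint speeds; "joint_efforts": joint torques, N m; "position": TCP position; "orientation": TCP orientation; "wrist_force": force on the tool from outside, world axes, zero at the start; "ft_torque": the same for the moment, N m; "gripper_width": finger opening in m; "grip_force": force on a finger pad.
Only numpy, scipy, OpenCV 4.12 (cv2) and the standard library are available. Lean on these libraries where they do the work, as an engineer would, in place of code of your own. Each camera call takes 0.05 s, during which the arm holds its last target. There are 200 camera calls.

## Working session

There is one attempt and no reset: what is moved stays moved. The work goes in short steps, each a Python script; the robot and the scene stay as the last script left them, time stands still between calls to the robot, and variables do not carry over. Pictures are saved under pics/ and viewed, at most 10 in all, crops included, and the job is handed in when it is done.

```bash
mkdir -p pics; python3 - <<'E'
from workcell import *
import cv2,numpy as np
o=get_obs();print(o['time_s'],o['position'],o['orientation'],bot.tcp_to_tips)
for n in('side','top'):
    c=vision.read_camera(n);cv2.imwrite(f'pics/{n}0.png',c['frame'][:,:,::-1])
    np.savez(f'{n}0.npz',**c)
    V=np.array(c['view']);print(n,c['intrinsics'],c['dist'],-V[:3,:3].T@V[:3,3],V[2,:3])
E
```

```text
0.0 [0.16586016 0.60209733 0.24752732] [ 1.33985518e-01  9.90983024e-01 -7.22010461e-04 -8.24336110e-05] 0.017
side [[471.67940152   0.         274.65551607]
 [  0.         471.67940152 210.38981364]
 [  0.           0.           1.        ]] [-0.040278  0.        0.        0.        0.      ] [ 0.56994893 -0.85798682  0.81859655] [-0.00444666  0.76607382 -0.64273721]
top [[449.95191964   0.         276.70440332]
 [  0.         449.95191964 208.75414393]
 [  0.           0.           1.        ]] [-0.12344605  0.          0.          0.          0.        ] [0.45207361 0.00347894 1.25419244] [ 0.0891864  -0.01174182 -0.99594574]
```

View pics/top0.png

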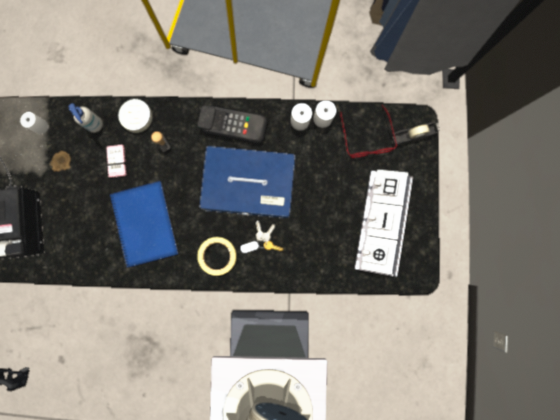

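View pics/side0.png

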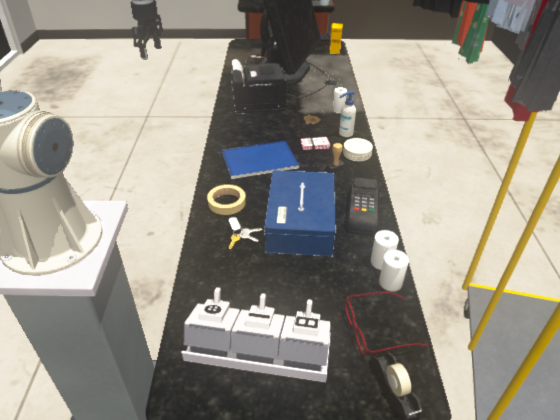

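The button bin is the one nearest the robot, at about top (378,254) and side (212,312). Its front faces +y, with the handles to the left in the top view. The order book is the thin blue notebook at top (145,222); the blue case at top (247,182) is something else. I'll enlarge the bins to measure them.

```bash
python3 - <<'E'
import cv2,numpy as np
t=cv2.imread('pics/top0.png')[165:285,345:425];s=cv2.imread('pics/side0.png')[280:385,175:340]
a=cv2.resize(t,None,fx=4,fy=4,interpolation=cv2.INTER_CUBIC);b=cv2.resize(s,None,fx=2.9,fy=2.9,interpolation=cv2.INTER_CUBIC)
im=np.zeros((480,800,3),np.uint8);im[:a.shape[0],:320]=a;im[:b.shape[0],321:321+b.shape[1]]=b[:480];cv2.imwrite('pics/crop0.png',im)
E
```

```text
(no output)
```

View pics/crop0.png

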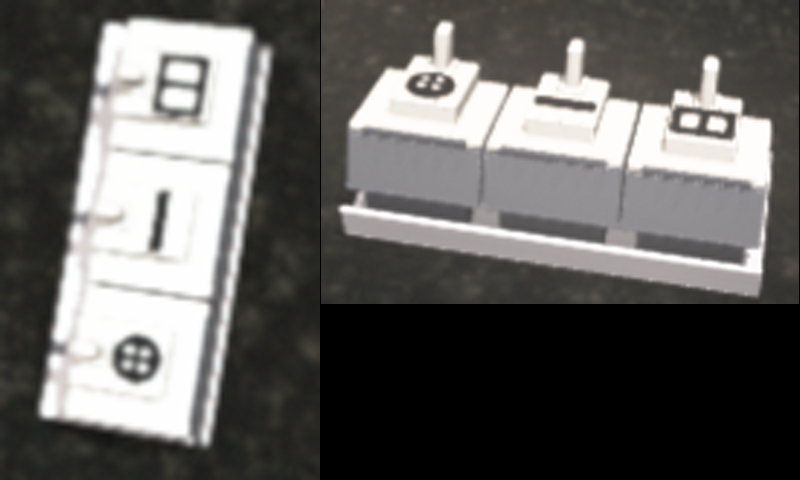

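The crop shows the emblems as follows: button at top (379,254.5) and side (213,309), bar at top (384.5,220.5) and side (259,315), buckle at top (390,186.5) and side (307,322). The tab tops in the side view are near (217,288), (263,294) and (309,301). Next I triangulate these and measure the book.

```bash
cat > geo.py <<'E'
import cv2,numpy as np
def load(n):
    c=dict(np.load(n));return c
def rays(c,px):
    V=c['view'];u=cv2.undistortPoints(np.float64(px).reshape(-1,1,2),c['intrinsics'],c['dist'])[:,0]
    d=np.c_[u,np.ones(len(u))]@V[:3,:3];return -V[:3,:3].T@V[:3,3],d/np.linalg.norm(d,axis=1)[:,None]
def plane(c,px,z):
    o,d=rays(c,px);return o+d*((z-o[2])/d[:,2])[:,None]
def tri(c1,p1,c2,p2):
    o1,d1=rays(c1,p1);o2,d2=rays(c2,p2);R=[]
    for a,b in zip(d1,d2):
        s=np.linalg.lstsq(np.c_[a,-b],o2-o1,rcond=None)[0];A=o1+s[0]*a;B=o2+s[1]*b;R.append([*((A+B)/2),np.linalg.norm(A-B)])
    return np.array(R)
E
python3 - <<'E'
from geo import *
np.set_printoptions(precision=4,suppress=True)
T,S=load('top0.npz'),load('side0.npz')
def cen(c,pts,r):
    g=cv2.cvtColor(c['frame'],cv2.COLOR_RGB2GRAY).astype(float);out=[]
    for x,y in pts:
        X,Y=int(round(x)),int(round(y));rx,ry=r
        w=g[Y-ry:Y+ry+1,X-rx:X+rx+1];w=np.clip(170-w,0,None);yy,xx=np.mgrid[Y-ry:Y+ry+1,X-rx:X+rx+1]
        out.append([(w*xx).sum()/w.sum(),(w*yy).sum()/w.sum()])
    return np.array(out)
pt=cen(T,[(379,254.5),(384.5,220.5),(390.3,186.5)],(8,9));ps=cen(S,[(212.9,309.3),(259.1,315.2),(307.1,322.4)],(11,6))
print(pt,ps);E=tri(T,pt,S,ps);print(E,np.linalg.norm(np.diff(E[:,:3],axis=0),axis=1))
tips=np.array([(444,22),(576,40),(711,58)]);tips=np.c_[175+(tips[:,0]-321)/2.9,280+tips[:,1]/2.9]
print('tips',plane(S,tips,.0973))
hsv=cv2.cvtColor(T['frame'],cv2.COLOR_RGB2HSV);m=cv2.inRange(hsv,(100,100,60),(125,255,255))
for f in cv2.findContours(m,cv2.RETR_EXTERNAL,cv2.CHAIN_APPROX_NONE)[0]:
    if cv2.contourArea(f)>1000:
        P=plane(T,f.reshape(-1,2).astype(float),.011)[:,:2]
        print(cv2.minAreaRect((P*1000).astype(np.float32)))
E
```

```text
[[378.7419 254.2973]
 [384.3353 220.0158]
 [389.8509 186.3334]] [[212.1684 309.1794]
 [258.5826 315.0627]
 [306.6345 321.8788]]
[[ 0.4449 -0.2806  0.082   0.001 ]
 [ 0.5355 -0.2946  0.083   0.0016]
 [ 0.6264 -0.3094  0.0823  0.0032]] [0.0917 0.0921]
tips [[ 0.4527 -0.2388  0.0973]
 [ 0.5438 -0.2537  0.0973]
 [ 0.6346 -0.2685  0.0973]]
((512.2513427734375, 360.4637756347656), (214.61834716796875, 151.0230712890625), 16.20851707458496)
((637.9878540039062, 73.09998321533203), (251.6651611328125, 179.60125732421875), 85.85121154785156)
```

Everything agrees. The emblems are 92 mm apart, and both the emblems and the tab tops put the hinge at about (0.439,-0.320,0.079) to within 1.5 mm. The book measures 214×151 mm. I'll write a helper file and run the IK check before moving.

```bash
cat > plan.py <<'E'
from workcell import *
import numpy as np
from scipy.spatial.transform import Rotation as R
H=np.array([.4392,-.3196,.079]);phi=np.radians(-9.15)
Y=np.array([np.cos(phi),np.sin(phi),0]);Z=np.array([0,0,1.]);X=np.cross(Y,Z)   # bin axes in world
B=np.c_[X,Y,Z];t0=np.radians(25);SGN=1
def fn(th):  # lid's forward and outward directions at lid angle th
    a=t0-th;return B@[-np.cos(a),0,-np.sin(a)],B@[-np.sin(a),0,np.cos(a)]
def pt(d,h,th=0): f,n=fn(th);return H+d*f+h*n
def ori(tilt,yaw=None):  # tool leaning back by tilt (25deg = square to rim)
    y=SGN*Y;z=B@[np.sin(tilt),0,-np.cos(tilt)]
    return R.from_matrix(np.c_[np.cross(y,z),y,z]).as_quat()
def zax(q): return R.from_quat(q).apply([0,0,1])
def g2t(p,q): return p+.002*zax(q)   # grasp point -> TCP
def hpose(th,lift=0,tilt=None):
    tilt=t0*(1-th/1.55) if tilt is None else tilt
    q=ori(tilt);return g2t(pt(.066,.042,th),q)-lift*zax(q),q
def spool(h): q=ori(t0);return g2t(pt(.052,h),q),q
def drop(z): q=ori(0);return g2t(np.array([.512,.360,z]),q),q
def st(tag=''):
    o=get_obs();print(tag,round(o['time_s'],2),'F',np.round(o['wrist_force'],1),'w',round(o['gripper_width'],4),'g',np.round(o['grip_force'],1),'p',np.round(o['position'],4),flush=True);return o
E
python3 - <<'E'
import plan as P
from plan import *
np.set_printoptions(precision=3,suppress=True)
for s in(1,-1):
    P.SGN=s
    for n,(p,q) in dict(pre=hpose(0,.12),h0=hpose(0),h1=hpose(.8),h2=hpose(1.55),up=hpose(1.55,.1),spre=spool(.12),sp=spool(-.012),sup=(spool(.12)[0]+[0,0,.15],ori(0)),dpre=drop(.3),d=drop(.039)).items():
        j=kinematics.solve_ik(p,q);print(s,n,np.round(p,3),None if j is None else np.array(j))
E
```

```text
1 pre [ 0.459 -0.194  0.196] [-0.123  0.241  2.005 -0.532  0.984  0.356]
1 h0 [ 0.451 -0.244  0.087] [-0.227  0.424  2.07  -0.677  0.738  0.462]
1 h1 [ 0.447 -0.274  0.14 ] [-0.427  0.314  1.995 -0.287  0.797 -0.07 ]
1 h2 [ 0.438 -0.328  0.155] [-0.646  0.344  1.884 -0.     0.913 -0.486]
1 up [ 0.438 -0.328  0.255] [-0.646  0.226  1.794 -0.     1.122 -0.486]
1 spre [ 0.455 -0.224  0.164] [-0.186  0.29   2.03  -0.572  0.896  0.354]
1 sp [ 0.446 -0.279  0.044] [-0.3    0.51   2.074 -0.772  0.643  0.508]
1 sup [ 0.455 -0.224  0.314] [-0.46   0.106  1.804 -0.     1.232 -0.301]
1 dpre [0.512 0.36  0.298] [ 0.61   0.313  1.577 -0.     1.251  0.77 ]
1 d [0.512 0.36  0.037] [ 0.61   0.61   1.766 -0.     0.766  0.77 ]
-1 pre [ 0.459 -0.194  0.196] [-0.123  0.241  2.005 -0.532  0.984 -2.786]
-1 h0 [ 0.451 -0.244  0.087] [-0.227  0.424  2.07  -0.677  0.738 -2.68 ]
-1 h1 [ 0.447 -0.274  0.14 ] None
-1 h2 [ 0.438 -0.328  0.155] [-0.646  0.344  1.884 -0.     0.913  2.656]
-1 up [ 0.438 -0.328  0.255] [-0.646  0.226  1.794 -0.     1.122  2.656]
-1 spre [ 0.455 -0.224  0.164] [-0.186  0.29   2.03  -0.572  0.896 -2.788]
-1 sp [ 0.446 -0.279  0.044] [-0.3    0.51   2.074 -0.772  0.643 -2.634]
-1 sup [ 0.455 -0.224  0.314] [-0.46   0.106  1.804 -0.     1.232  2.841]
-1 dpre [0.512 0.36  0.298] [ 0.61   0.313  1.577 -0.     1.251 -2.371]
-1 d [0.512 0.36  0.037] [ 0.61   0.61   1.766 -0.     0.766 -2.371]
```

```bash
python3 - <<'E'
from plan import *
import cv2
bot.reach(*hpose(0,.17));hand.move_gripper(.04,30)
bot.servo_line(*hpose(0,.06),velocity=.2);st('pre')
bot.servo_line(hpose(0)[0],velocity=.1);st('at')
hand.move_gripper(0,30);st('grip')
s=vision.read_camera('side')['frame'][250:400,150:350];t=vision.read_camera('top')['frame'][160:290,330:430]
cv2.imwrite('pics/grip.png',cv2.resize(np.hstack([s,np.vstack([t,np.zeros((20,100,3),np.uint8)])])[:,:,::-1],None,fx=2.6,fy=2.6,interpolation=cv2.INTER_CUBIC))
E
```

```text
pre 4.22 F [-0.8 -0.  -0.4] w 0.0402 g 0.0 p [ 0.4559 -0.2188  0.1423]
at 4.97 F [-0.4 -0.3  0.1] w 0.0399 g 0.0 p [ 0.4517 -0.2439  0.0877]
grip 5.34 F [-3.2  3.3  4.9] w 0.0097 g 32.3 p [ 0.4511 -0.2436  0.0879]
```

View pics/grip.png

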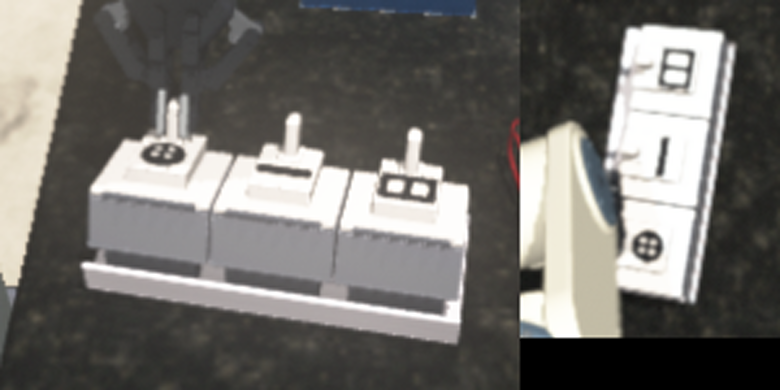

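The fingers hold the tab on both sides, at crop (172,115), and the width is 9.7 mm against the 10 mm tab. Next I swing the lid open.

```bash
python3 - <<'E'
from plan import *
import cv2
for th in np.linspace(0,1.55,9)[1:]:
    p,q=hpose(th);bot.servo_line(p,q,velocity=.06);o=st(f'{th:.2f}')
    if np.linalg.norm(o['wrist_force'])>30: print('STOP');break
else:
    hand.move_gripper(.04);st('rel')
    bot.servo_line(hpose(1.55,.09)[0],velocity=.2);st('up')
s=vision.read_camera('side')['frame'][220:400,150:350];t=vision.read_camera('top')['frame'][160:290,330:430]
cv2.imwrite('pics/open.png',cv2.resize(np.hstack([s,np.vstack([t,np.zeros((50,100,3),np.uint8)])])[:,:,::-1],None,fx=2.6,fy=2.6,interpolation=cv2.INTER_CUBIC))
E
```

```text
0.19 5.84 F [-2.   6.4  3.5] w 0.0092 g 31.7 p [ 0.4505 -0.2467  0.1023]
0.39 6.24 F [-1.7  7.1  4.7] w 0.009 g 31.5 p [ 0.4496 -0.2527  0.116 ]
0.58 6.64 F [-1.8  7.7  5.4] w 0.0091 g 31.3 p [ 0.4482 -0.2613  0.1283]
0.78 7.04 F [-0.9  6.6  5.9] w 0.0092 g 31.2 p [ 0.4465 -0.2721  0.1387]
0.97 7.44 F [-1.6  4.7  6.4] w 0.0096 g 31.1 p [ 0.4445 -0.2848  0.1469]
1.16 7.84 F [-1.3  2.9  7.7] w 0.0094 g 31.0 p [ 0.4422 -0.2989  0.1524]
1.36 8.24 F [-3.1  3.1  6.2] w 0.0094 g 30.9 p [ 0.4399 -0.3136  0.155 ]
1.55 8.64 F [-2.5  0.4  6.2] w 0.0093 g 30.9 p [ 0.4375 -0.3286  0.1547]
rel 9.04 F [-0.2  0.1 -0.3] w 0.04 g 0.0 p [ 0.4379 -0.328   0.1546]
up 9.64 F [ 0.5  0.3 -0.5] w 0.0398 g 0.0 p [ 0.4375 -0.3278  0.2441]
```

View pics/open.png

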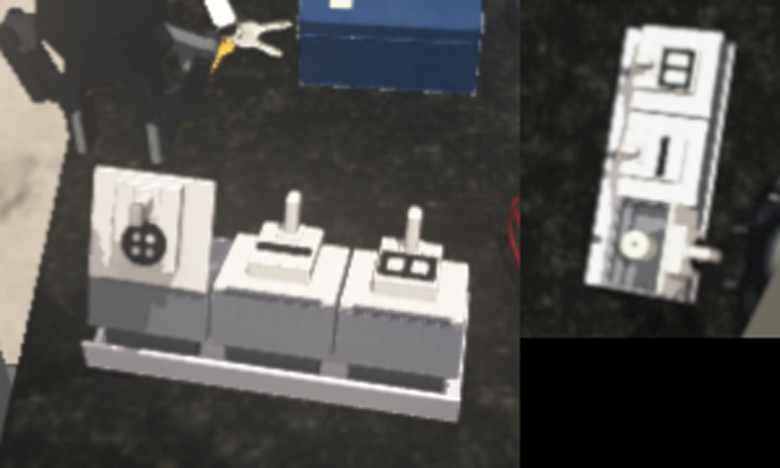

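The lid is fully open and the spool top is visible at crop (636,243), which is top (374.6,253.5). I check this against the model, then pick.

```bash
python3 - <<'E'
from plan import *
from geo import load,plane
e=pt(.052,.008);m=plane(load('top0.npz'),[(374.6,253.5)],e[2])[0];print('exp',e,'meas',m)
if np.linalg.norm(m-e)>.006: raise SystemExit('mismatch')
up=spool(.12)
bot.reach(up[0]+[0,.02,.05],up[1]);bot.servo_line(*up,velocity=.2);st('pre')
bot.servo_line(spool(.02)[0],velocity=.15);st('mid')
bot.servo_line(spool(-.012)[0],velocity=.06);o=st('in')
if np.linalg.norm(o['wrist_force'])>12: raise SystemExit('contact')
hand.move_gripper(0,25);st('grip')
bot.servo_line(spool(.0)[0],velocity=.04);st('lift')
bot.servo_line(up[0],velocity=.15);st('out')
bot.servo_line(up[0]+[0,.03,.15],velocity=.2);st('up')
E
```

```text
exp [ 0.44723192 -0.26973375  0.06427431] meas [ 0.44616066 -0.27381712  0.06427431]
pre 10.94 F [-1.1 -0.4  0.6] w 0.04 g 0.0 p [ 0.454  -0.225   0.1639]
mid 11.76 F [-0.5 -0.  -0.5] w 0.0403 g 0.0 p [ 0.4485 -0.2655  0.0741]
in 12.44 F [ 0.7  0.7 -0.3] w 0.04 g 0.0 p [ 0.4456 -0.279   0.0441]
grip 12.71 F [ 0.7  0.5 -0.5] w 0.0246 g 23.5 p [ 0.4459 -0.2789  0.0446]
lift 13.16 F [ 0.9  0.  -0.8] w 0.0246 g 23.5 p [ 0.4469 -0.2738  0.0556]
out 14.11 F [-0.4 -0.3 -0.9] w 0.0242 g 23.5 p [ 0.4541 -0.2238  0.1633]
up 15.03 F [-0.4  0.9 -1.1] w 0.0245 g 23.5 p [ 0.4539 -0.1939  0.3126]
```

```bash
python3 - <<'E'
from plan import *
import cv2
bot.reach(*drop(.3));bot.servo_line(drop(.09)[0],velocity=.2);st('above')
s=vision.read_camera('side')['frame'][70:210,180:330];
cv2.imwrite('pics/above.png',cv2.resize(s[:,:,::-1],None,fx=4,fy=4,interpolation=cv2.INTER_CUBIC))
E
```

```text
above 18.23 F [ 0.5  0.1 -1. ] w 0.024 g 23.5 p [0.5128 0.3604 0.0892]
```

View pics/above.png

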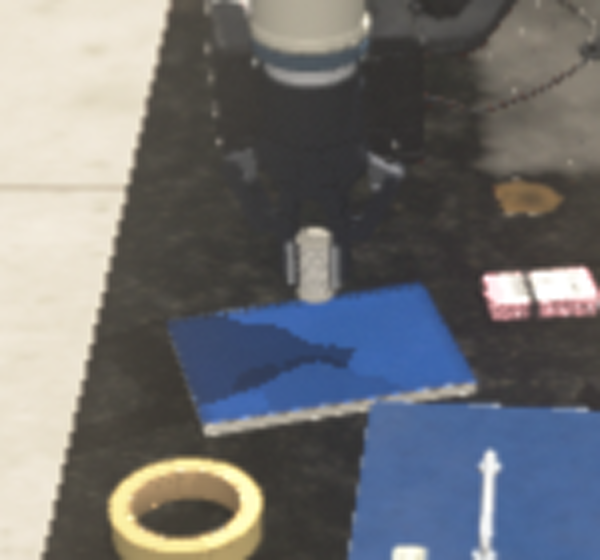

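The spool hangs upright in the jaws at crop (315,265), over the book. I lower it until it touches.

```bash
python3 - <<'E'
from plan import *
bot.servo_line(drop(.046)[0],velocity=.08);bot.dwell(.2)
f0=np.mean([get_obs()['wrist_force'][2] for _ in range(5)])
z=.045
while z>.033:
    bot.servo_line(drop(z)[0],velocity=.01);bot.dwell(.1);f=get_obs()['wrist_force'][2]-f0
    if f>2.5: break
    z-=.001
st(f'touch z {z:.3f} f {f:.1f}')
hand.move_gripper(.045);st('rel')
bot.servo_line(drop(.12)[0],velocity=.1);bot.servo_line(drop(.3)[0],velocity=.3);st('up')
E
```

```text
touch z 0.039 f 3.7 21.63 F [-1.1  0.   3. ] w 0.0245 g 23.8 p [0.5121 0.3601 0.0372]
rel 21.97 F [-0.   0.3 -0.6] w 0.0452 g 0.0 p [0.5119 0.36   0.0368]
up 23.68 F [ 0.6 -0.1 -0.4] w 0.0447 g 0.0 p [0.5115 0.3596 0.2969]
```

```bash
python3 - <<'E'
from plan import *
import cv2
bot.reach(*hpose(1.55,.15));hand.move_gripper(.04,30)
bot.servo_line(hpose(1.55,.05)[0],velocity=.2);bot.servo_line(hpose(1.55)[0],velocity=.08);o=st('at')
if np.linalg.norm(o['wrist_force'])>12: raise SystemExit('contact')
hand.move_gripper(0,30);st('grip')
for th in np.linspace(1.55,.12,8)[1:]:
    bot.servo_line(*hpose(th),velocity=.06);o=st(f'{th:.2f}')
    if np.linalg.norm(o['wrist_force'])>30: raise SystemExit('STOP')
f,n=fn(0);t=(.066*n-.042*f)/.0782
th=.12
while th>-.05:
    th-=.012;bot.servo_line(*hpose(th),velocity=.015);bot.dwell(.05);F=get_obs()['wrist_force'];print(round(th,3),np.round(F@t,1),np.round(F,1))
    if F@t>12: break
st('shut')
E
```

```text
at 27.78 F [0.2 0.7 1.1] w 0.0399 g 0.0 p [ 0.4381 -0.3282  0.155 ]
grip 28.15 F [-3.8  1.4  7. ] w 0.0091 g 31.0 p [ 0.4376 -0.3282  0.1553]
1.35 28.57 F [-2.3  0.7  1.2] w 0.009 g 30.8 p [ 0.4401 -0.3122  0.1549]
1.14 28.98 F [-2.8 -1.6 -2.7] w 0.0091 g 30.4 p [ 0.4426 -0.297   0.1515]
0.94 29.4 F [-2.3 -3.3 -4.9] w 0.0093 g 30.2 p [ 0.4448 -0.2828  0.1452]
0.73 29.82 F [-2.7 -5.1 -4.1] w 0.0093 g 30.4 p [ 0.4468 -0.2701  0.1362]
0.53 30.23 F [-3.4 -5.  -4.9] w 0.0096 g 30.6 p [ 0.4485 -0.2595  0.1247]
0.32 30.65 F [-3.3 -5.8 -2.9] w 0.0094 g 30.9 p [ 0.4498 -0.2513  0.1112]
0.12 31.07 F [-2.8 -6.  -2.1] w 0.0094 g 31.3 p [ 0.4506 -0.2461  0.0964]
0.108 2.4 [-3.5 -4.7  1.7]
0.096 2.1 [-3.7 -5.2  1.4]
0.084 3.3 [-3.8 -4.6  2.6]
0.072 3.2 [-4.3 -3.8  2.6]
0.06 3.0 [-4.7 -4.3  2.3]
0.048 2.6 [-4.4 -4.3  2. ]
0.036 2.4 [-4.1 -3.4  1.9]
0.024 3.0 [-4.  -4.1  2.4]
0.012 2.2 [-4.8 -3.1  1.7]
0.0 10.2 [-6.4 -1.6  9.9]
-0.012 19.1 [-7.6  1.7 19.4]
shut 34.37 F [-7.6  1.7 19.4] w 0.0095 g 34.6 p [ 0.4511 -0.2443  0.0878]
```

The lid met the rim at about 0 rad and was pressed home at 19 N. I release, retreat and check.

```bash
python3 - <<'E'
from plan import *
import cv2
from geo import *
hand.move_gripper(.04);st('rel')
bot.servo_line(hpose(0,.06)[0],velocity=.1);bot.servo_line(hpose(0,.17)[0],velocity=.25)
bot.reach([.3,-.05,.35],ori(0));st('away')
S=vision.read_camera('side');T=vision.read_camera('top')
np.savez('side1.npz',**S);np.savez('top1.npz',**T)
a=cv2.resize(S['frame'][280:385,175:340],(480,305),interpolation=cv2.INTER_CUBIC)
b=cv2.resize(S['frame'][120:220,210:370],(480,290),interpolation=cv2.INTER_CUBIC)
c=cv2.resize(T['frame'][165:285,345:425],(240,305),interpolation=cv2.INTER_CUBIC)
d=cv2.resize(T['frame'][170:270,100:190],(240,290),interpolation=cv2.INTER_CUBIC)
cv2.imwrite('pics/final.png',np.vstack([np.hstack([a,c]),np.hstack([b,d])])[:,:,::-1])
d0=cv2.absdiff(load('side0.npz')['frame'],S['frame']).max(2)[280:385,175:340];print('side bins diff: max',d0.max(),'n>40',(d0>40).sum())
E
```

```text
rel 34.77 F [-0.1 -0.6 -0.4] w 0.0401 g 0.0 p [ 0.4517 -0.2437  0.0863]
away 37.03 F [0.5 0.1 0.2] w 0.0398 g 0.0 p [ 0.3002 -0.0507  0.3491]
side bins diff: max 14 n>40 0
```

View pics/final.png

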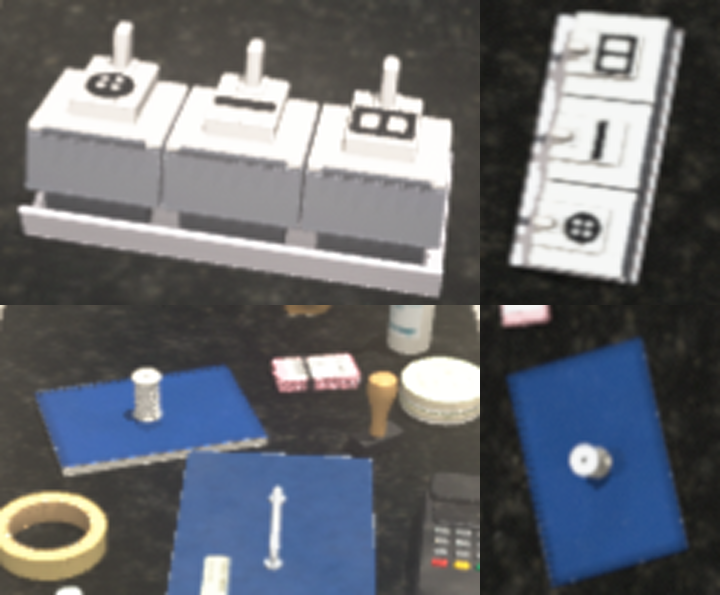

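The spool stands upright mid-book at crop (147,395). All three lids are shut and the bin region matches the first picture, and the tape and stamp look undisturbed.

```bash
python3 -c "
from workcell import *
print(hand_in())"
```

```text
the job is handed in; nothing more can be done
None
```

The job is handed in at about 37 s: the spool from the button bin stands upright near the middle of the order book, that lid is shut again and pressed home, and the other bins stayed shut, with the tape and stamp apparently undisturbed.

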